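Change a cap sealer's infeed guides over to the small bottle and load the first one

ROBOT

A 7-joint arm with a two-finger parallel gripper is mounted at the origin on the work surface. World frame = base frame: x ahead of the robot, y to its left, z up, the work surface at z = 0. Lengths are in m, angles in rad, forces in N, time in s.
With the tool pointing down it reaches from about 0.4 to 0.875 m from the base axis. Payload 19.3 kg.
Tool frame: the origin (TCP) lies midway between the tips of the shut fingers; the grasp point (between the pads) lies 19 mm behind it; x points along the fingers, y is the direction in which the jaws open and shut, and the axes are right-handed (so a half turn about x gives the same grasp; the last joint's range is limited). The gripper opens to 85 mm and grips with 20 to 120 N. Pads are 22 mm wide; open, the fingers measure 114 mm over their backs; the gripper's body (76 mm by 85 mm) begins 54 mm behind the grasp point. The pads swing forward as they close: fully open they stand 13 mm farther back than shut.
Start: joints at [1.057, 0.521, -0.036, 1.599, 0.021, 1.021, -0.113], TCP at [0.268, -0.564, 0.231] pointing down, gripper open.
Joint ranges: [-2.91, 2.91], [-0.3, 2.13], [-1.5, 1.42], [0.17, 2.43], [-1.26, 4.41], [0.16, 1.93], [-2.52, 2.52]. Speed limits (rad/s): [1.89, 1.89, 2.39, 2.39, 3.01, 3.01, 3.01].

INTERFACE

Orientations are given as [roll, pitch, yaw] about the fixed x, y, z axes, in that order (R = Rz(yaw) Ry(pitch) Rx(roll)).
In Python, from workcell import telemetry, vision, workorder gives the robot as it stands. The module is installed in compiled form; this text tells all that it offers.
- The arm moves only by the tool play_rows, never from a script. Its argument "deltas" is a list of rows, each a list of 7 numbers: the shift along the world's x, y, z in mm, then the turn, a rotation vector about the world's x, y, z in degrees, then the finger opening in mm, from 0 to 85.4. In form: [[x, y, z, wx, wy, wz, jaw], ...]. A call has 1 to 8 rows; each row shifts and turns the commanded pose from where the row before left it; what a row does not reach is not made up. A row lasts 1/8 s, in which the tool goes at most 62.5 mm and 10.7 degrees, less where a joint would pass 70% of its speed; a pose out of reach is approached as far as the arm can. A call with a gripper value outside its range is refused whole. The fingers move at their own pace and stop on an object; "grip_force" is the grip in N (left out, the last holds). Time passes only in rows, so rows that do not move let the fingers close. It gives the time, the measured TCP pose, the force and the opening at its end, in the units of the state.
- telemetry.observe(): the state, without advancing time (a new reading comes with each control period).
- vision.grab_frame(name): name is "scene" or "top" or "wrist"; returns the picture (480x640x3 uint8, red, green, blue); there is no depth.
- vision.camera_info(name): a dict with "mtx" (3x3 intrinsics, pixels), "rvec" (rotation vector, rad) and "tvec" (3), from world to camera coordinates, as OpenCV has them. Camera axes: x right, y down, z forward; pixel columns grow to the right and rows downward; lengths in m; the calibration is good to about 2 mm. A picture is of the moment at which its call begins: read the wrist's pose just before it. camera_info takes no time and is no camera call; for the wrist camera it gives the pose at the moment of the call.
- workorder.job_done(): hands the job in, once; it reports no verdict.
The state is a dict: "clock": time; "qpos": joint angles; "qd": joint speeds; "joint_efforts": joint torques, N m; "position": TCP position; "tool_rot": TCP orientation; "force": force on the tool from outside, world axes, zero at the start; "moment": the same for the moment, N m; "grip_width": finger opening in m.
Only numpy, scipy, OpenCV 4.12 (cv2) and the standard library are available. Lean on these libraries where they do the work, as an engineer would, in place of code of your own. Each camera call takes 0.05 s, during which the arm holds its last target. There are 200 camera calls.

TASK

Set the sealer's infeed for the small gold-label bottle: push the near guide carriage towards the belt until its spring plunger clicks home, and turn the black knob until the far guide's red pointer lines up with the green mark on the scale. Stand the gold-label bottle upright on the belt between the two guide rails without dropping it, and leave the big blue-label bottles undisturbed in the tray.

Things in the scene. Friction and masses are not known exactly. Their poses are not given: they have to be found in the camera images.
- sealer: the cream cap sealer with its conveyor, fixed on the table; origin on the table below belt_centre, axes alike. The sealing head and housing start 240 mm from the origin at -y (top 300 mm high, fittings 350 mm). Both guide rails are black bars 200 mm long along y, tops 124 mm above the table; with both guides set, their faces are 29 mm either side of the belt's centre line (58 mm apart)
- belt_centre (a point): point on top of the dark green belt (110 mm wide, standing still), on its centre line, midway along the guide rails, 80 mm above the table. x: across the belt, away from the robot, from the near to the far guide; y: along the belt to its open infeed end; z: up
- near_guide (a joint): travel (m) of the near guide carriage along its slide to +x of belt_centre: 0 fully back, plunger seated at 0.050, hard stop at 0.052. Friction about 1 N; within about 2 mm of the seat the plunger's ball snaps into its notch, pulls the carriage to 0.050 and holds it with about 10 N. Starts well back
- near_grip (a point): middle of the near carriage's orange upright grip, a cylinder 22 mm across that moves with it; its foot is 21 mm below and its top 15 mm above this point (150 mm above the table). Under it is the blue carriage block, 64 (x) by 50 mm (y), top 110 mm above the table; the rail's back is 43 mm from the grip's axis to +x. Axes as belt_centre
- knob_grip (a point): on the vertical axis of the black knob, 157 mm above the table, at the height to grip. Its grip bar is 52 mm long along this point's x axis, 14 mm thick along y, top 9 mm above this point; under the bar a disc of 52 mm diameter, its top 21 mm below this point. Below is a grey pinion box, top 126 mm above the table. The knob is 101 mm from belt_centre in +x
- far_guide (a joint): travel (m) of the far guide rail towards the belt (-x of belt_centre): 0 fully open, 0.030 when the red pointer is on the green mark, range 0 to 0.040. It moves only with the knob: 0.010 m per radian
- guide_knob (a joint): angle (rad) of the black knob, growing clockwise seen from above, range 0 to 4.0, 3.0 when the pointer is on the mark; clockwise closes the far guide. Friction about 0.08 N m; it stays where it is left
- pointer_tip (a point): tip of the red pointer on a rod of the far guide, lying over the white scale plate (plate top 110 mm above the table); moves along x of belt_centre with the far guide
- scale_mark (a point): the green mark, 3 mm wide, on the white scale plate; the pointer is on the mark when pointer_tip and scale_mark have the same x in belt_centre's axes
- small_bottle: the closed white bottle with the gold label, 98 mm high, body 52 mm in diameter up to 68 mm, ribbed white cap 42 mm in diameter on the top 20 mm; about 0.11 kg; origin at the centre of its underside, z up. Starts upright in the tray, 3 mm above the table
- big_bottle_a: white bottle with blue label from the last batch, 118 mm high, 68 mm in diameter, standing in the tray; origin at the centre of its underside. To be left alone
- big_bottle_b: another bottle like big_bottle_a, standing in the tray, to be left alone
- tray: shallow open steel tray, 270 mm (x) by 230 mm (y), rim 28 mm high, floor 3 mm thick, fixed on the table; origin at the centre of its underside. The three bottles stand in it, centres about 110 mm apart or more
Not all that is in view belongs to the job. What is shaped like the small_bottle but brown, pink or purple is not meant.

How it is judged:
By the outcome, as a careful person would: the job done as asked, in the order asked, and still so for the second after the job is handed in, with the robot touching nothing.
It also fails if it takes over 69 s, if anything falls off the work surface, if the arm or the gripper's body presses on something with over 40 N, if the wrist force passes 120 N, or if a joint passes its speed limit or range.

## Working session

There is one attempt and no reset: what is moved stays moved. The work goes in short steps, Python scripts to look and compute and a tool call to move; the robot and the scene stay as the last step left them, time stands still between calls to the robot, and variables do not carry over. Pictures are saved under pics/ and viewed, about 8 in all and at most 12, crops included, and the job is handed in when it is done.

Besides the shell and the picture viewer there is one more tool, called as name([rows], argument=value, ...), one row to a line, values as JSON. play_rows: Moves the arm, as the interface text tells. Its arguments: {"type":"object","properties":{"deltas":{"type":"array","items":{"type":"array","items":{"type":"number"}}},"grip_force":{"type":"number"}},"required":["deltas"]}

```bash
mkdir -p pics
cat > h.py <<'E'
import numpy as np, cv2
from workcell import telemetry, vision, workorder
def grab(n,f):
    im=vision.grab_frame(n); cv2.imwrite('pics/'+f,im[:,:,::-1]); return im
def cam(n):
    c=vision.camera_info(n); return np.array(c['mtx'],float),cv2.Rodrigues(np.array(c['rvec'],float))[0],np.array(c['tvec'],float).ravel()
def ray(n,uv,z,c=None):
    K,R,t=c or cam(n); d=R.T@np.linalg.solve(K,[uv[0],uv[1],1]); o=-R.T@t
    return o+d*(z-o[2])/d[2]
def proj(n,p,c=None):
    K,R,t=c or cam(n); q=K@(R@np.asarray(p,float)+t); return q[:2]/q[2]
E
python3 - <<'E'
from h import *
s=telemetry.observe(); print(s)
for n in('scene','top'):
    grab(n,n+'0.png'); K,R,t=cam(n); print(n,K[0,0],-R.T@t,R[2])
E
```

```text
{'clock': 0.0, 'qpos': array([ 1.05682697,  0.52199215, -0.03635498,  1.59997783,  0.02120186,
        1.02111495, -0.11278496]), 'qd': array([-0.00047793,  0.000557  ,  0.00081012,  0.00153843,  0.00020257,
       -0.00119017,  0.00068874]), 'joint_efforts': array([-1.61237378e-03, -9.27086377e+01,  1.97940588e+00, -3.69925618e+01,
        1.79388846e-02,  8.27895332e-03,  2.17334332e-05]), 'position': array([ 0.26818232, -0.5641752 ,  0.23074986]), 'tool_rot': array([-1.51030472,  1.56968907,  2.07508671]), 'force': array([ 0.16910546, -0.92483128,  0.51019593]), 'moment': array([ 0.02550837, -0.01379116, -0.00624097]), 'grip_width': 0.08574001421266794}
scene 452.61696346170237 [0.82495637 0.61309476 0.69183905] [-0.41097289 -0.570288   -0.71124741]
top 478.47112621458524 [0.40233016 0.17426607 1.05210737] [ 0.12156739  0.00837058 -0.99254788]
```

View pics/top0.png

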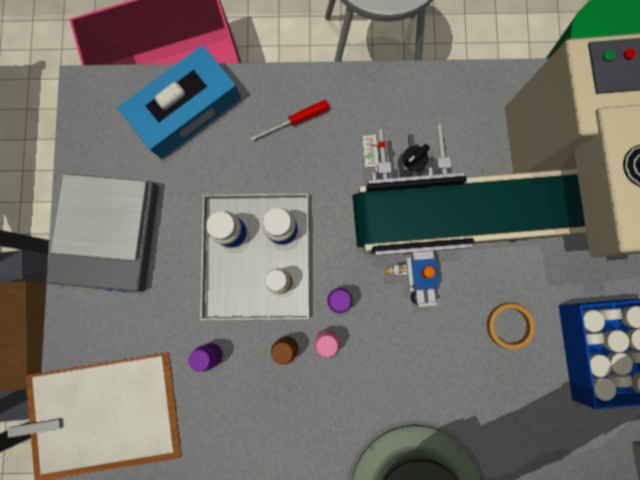

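View pics/scene0.png

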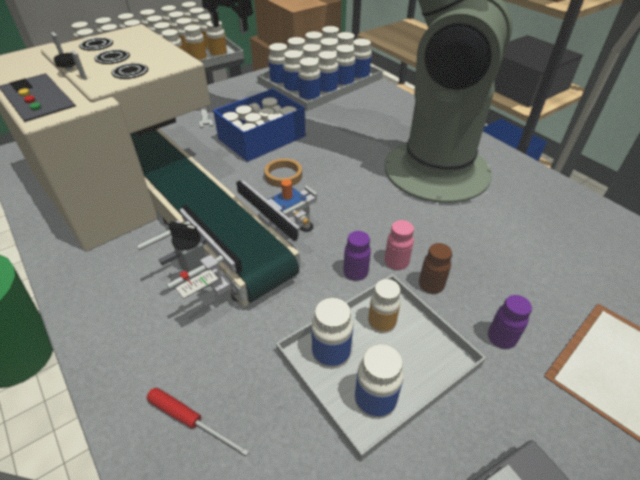

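Top view: the sealer is at right with its belt running to the left, knob (415,157), orange grip (428,271), scale (370,150). The gold-label bottle is at (279,280) in the tray, and the big bottles are at (224,227) and (279,224). Scene view: gold label at (384,305).

Run:
```python
from h import *
T=cv2.imread('pics/top0.png')
S=cv2.imread('pics/scene0.png')
def blobs(im,n,lo,hi,roi,z,lab):
    x0,y0,x1,y1=roi; h=cv2.cvtColor(im,cv2.COLOR_BGR2HSV)[y0:y1,x0:x1]
    m=cv2.inRange(h,np.array(lo),np.array(hi)); k,l,st,ce=cv2.connectedComponentsWithStats(m)
    for i in np.argsort(-st[1:,4])[:3]+1:
        c=ce[i]+[x0,y0]; print(n,lab,c.round(1),st[i][2:],ray(n,c,z).round(4))
blobs(T,'top',(5,150,120),(18,255,255),(405,250,450,300),.15,'orange top')
blobs(S,'scene',(5,150,120),(18,255,255),(270,170,300,205),.14,'orange')
blobs(T,'top',(45,60,60),(85,255,255),(355,130,400,175),.11,'green')
blobs(T,'top',(0,120,100),(6,255,255),(355,130,400,175),.11,'red')
blobs(S,'scene',(45,60,60),(85,255,255),(175,260,220,305),.11,'green')
blobs(S,'scene',(0,120,100),(6,255,255),(175,260,220,305),.11,'red')
blobs(T,'top',(0,0,170),(180,60,255),(262,262,298,298),.101,'small cap')
blobs(T,'top',(0,0,170),(180,60,255),(262,205,300,250),.121,'bigA cap')
blobs(T,'top',(0,0,170),(180,60,255),(202,205,245,250),.121,'bigB cap')
h=cv2.cvtColor(T,cv2.COLOR_BGR2HSV); m=cv2.inRange(h,np.array((75,80,20)),np.array((100,255,110)))[170:260,350:590]
ys,xs=np.nonzero(m); print(len(xs))
for x in range(30,220,30):
    c=np.nonzero(m[:,x])[0]; print(x+350,c.min()+170,c.max()+170,ray('top',(x+350,c.min()+170),.08).round(4),ray('top',(x+350,c.max()+170),.08).round(4))
cT=T[120:320,340:480]; cS=S[160:330,130:330]
a=cv2.resize(cT,None,fx=3,fy=3,interpolation=cv2.INTER_CUBIC); b=cv2.resize(cS,None,fx=1.8,fy=1.8,interpolation=cv2.INTER_CUBIC)
o=np.zeros((600,790,3),np.uint8); o[:600,:420]=a; b=b[:, :365]; o[:b.shape[0],425:425+b.shape[1]]=b
cv2.imwrite('pics/crop1.png',o)
```

```text
top orange top [428.6 271.7] [12 11 99] [ 0.4508 -0.0134  0.15  ]
scene orange [286.3 182.8] [11  9 72] [ 0.4464 -0.0174  0.14  ]
scene orange [290.  189.5] [1 2 2] [0.4525 0.0051 0.14  ]
top green [369.3 155.4] [ 9  3 18] [0.6895 0.0896 0.11  ]
top red [381.8 143.8] [ 9  6 41] [0.7135 0.0637 0.11  ]
scene green [203.  280.1] [ 6  7 13] [0.6884 0.093  0.11  ]
scene red [184.  274.4] [ 8  8 48] [0.7092 0.0622 0.11  ]
top small cap [275.3 279.7] [ 36  36 874] [0.4409 0.2806 0.101 ]
top bigA cap [274.6 222.5] [ 38  45 946] [0.5525 0.2801 0.121 ]
top bigA cap [295.9 246.4] [12 10 46] [0.5047 0.2381 0.121 ]
top bigA cap [269. 235.] [1 1 1] [0.5278 0.291  0.121 ]
top bigB cap [220.8 222.8] [ 38  45 919] [0.5531 0.3862 0.121 ]
top bigB cap [243.7 247.8] [2 4 6] [0.503  0.3406 0.121 ]
11533
380 190 241 [0.6247 0.0663 0.08  ] [0.5183 0.0689 0.08  ]
410 188 239 [0.6281 0.0041 0.08  ] [0.5217 0.0075 0.08  ]
440 186 236 [ 0.6316 -0.058   0.08  ] [ 0.5272 -0.0539  0.08  ]
470 184 234 [ 0.635  -0.1201  0.08  ] [ 0.5306 -0.1152  0.08  ]
500 181 231 [ 0.6406 -0.1824  0.08  ] [ 0.5361 -0.1767  0.08  ]
530 179 229 [ 0.6441 -0.2445  0.08  ] [ 0.5395 -0.238   0.08  ]
560 176 226 [ 0.6496 -0.3067  0.08  ] [ 0.545  -0.2994  0.08  ]
```

View pics/crop1.png

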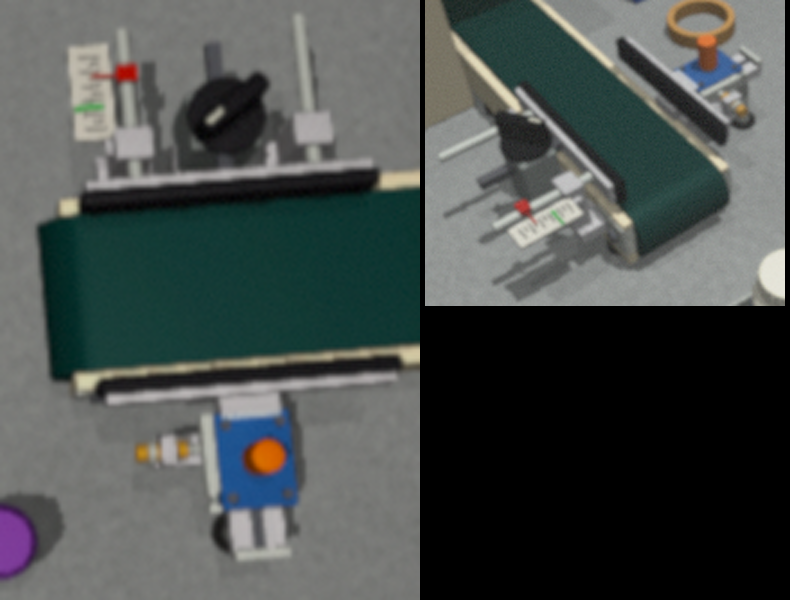

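The crop shows the red pointer tip near crop (95,76) and the green mark at (88,107), so the far guide must close by about 20 mm. The near carriage is back, and the knob bar runs diagonally from (200,132) to (265,80).

Run:
```python
from h import *
from scipy.spatial.transform import Rotation as Ro
s=telemetry.observe(); print(Ro.from_euler('xyz',s['tool_rot']).as_matrix().round(3))
c=cam('top'); f=lambda x,y,z: ray('top',(340+x/3-.3,120+y/3-.3),z,c)
yaw=np.arctan(.0668); ex=np.array([np.cos(yaw),np.sin(yaw)]); ey=np.array([-ex[1],ex[0]])
for n,x,y,z in [('nearL',104,388,.124),('nearR',398,365,.124),('farL',85,197,.124),('farR',376,178,.124),('knobmid',232,105,.166),('kb1',197,134,.166),('kb2',268,78,.166),('tip',95,76,.11),('mark',88,107,.11),('disc',226,115,.136)]:
    p=f(x,y,z); print(n,p.round(4),'sealer axes',(p[:2]@ex).round(4),(p[:2]@ey).round(4))
T=cv2.imread('pics/top0.png'); g=cv2.cvtColor(T,cv2.COLOR_BGR2GRAY)
for r in((255,255,305,305,.101),(255,198,305,250,.121),(198,198,248,250,.121)):
    w=cv2.resize(g[r[1]:r[3],r[0]:r[2]],None,fx=6,fy=6,interpolation=cv2.INTER_CUBIC)
    C=cv2.HoughCircles(w,cv2.HOUGH_GRADIENT,1,60,param1=100,param2=20,minRadius=50,maxRadius=120)
    for q in C[0][:3]:
        uv=(q[:2]+.5)/6-.5+[r[0],r[1]]; print('circ',uv.round(1),(q[2]/6).round(1),ray('top',uv,r[4],c).round(4))
```

```text
[[-0.001  0.429 -0.903]
 [ 0.001 -0.903 -0.429]
 [-1.    -0.001  0.   ]]
nearL [0.4974 0.085  0.124 ] sealer axes 0.502 0.0517
nearR [ 0.5103 -0.106   0.124 ] sealer axes 0.5021 -0.1398
farL [0.6243 0.0946 0.124 ] sealer axes 0.6292 0.0528
farR [ 0.6347 -0.0975  0.124 ] sealer axes 0.6268 -0.1396
knobmid [0.6727 0.0038 0.166 ] sealer axes 0.6715 -0.0411
kb1 [0.6541 0.0265 0.166 ] sealer axes 0.6544 -0.0171
kb2 [ 0.6901 -0.0197  0.166 ] sealer axes 0.6872 -0.0656
tip [0.7112 0.0849 0.11  ] sealer axes 0.7153 0.0373
mark [0.6897 0.0901 0.11  ] sealer axes 0.6942 0.0439
disc [0.6752 0.0021 0.136 ] sealer axes 0.6738 -0.0429
circ [275.3 279.3] 10.6 [0.4416 0.2805 0.101 ]Traceback (most recent call last):
  File "<stdin>", line 12, in <module>
TypeError: 'NoneType' object is not subscriptable
```

play_rows([
  [10, 34, 6, 0, 0, -1.5, 60],
  [12, 46, 6, 0, 0, -1.8, 60],
  [15, 46, 6, 0, 0, -1.8, 60],
  [15, 46, 6, 0, 0, -1.8, 60],
  [15, 46, 6, 0, 0, -1.8, 60],
  [15, 46, 0, 0, 0, -1.8, 60],
  [15, 46, 0, 0, 0, -1.8, 60],
  [15, 46, 0, 0, 0, -1.8, 60],
])

```text
clock: 1.1
position: [0.3805, -0.2069, 0.2613]
tool_rot: [1.623, 1.571, -1.322]
force: [1.2, -0.4, -0.7]
grip_width: 0.0602
```

play_rows([
  [15, 46, 0, 0, 0, -1.8, 50],
  [15, 46, 0, 0, 0, -1.8, 50],
  [15, 46, 0, 0, 0, -1.8, 50],
  [15, 46, 0, 0, 0, -1.8, 50],
  [10, 11, 0, 0, 0, -0.3, 50],
  [0, 0, 0, 0, 0, 0, 50],
])

```text
clock: 1.85
position: [0.4506, -0.0133, 0.261]
tool_rot: [-0.241, 1.57, 2.969]
force: [0.5, -0.2, -0.7]
grip_width: 0.0501
```

Run:
```python
from h import *
from scipy.spatial.transform import Rotation as Ro
s=telemetry.observe(); R=Ro.from_euler('xyz',s['tool_rot']).as_matrix(); print(s['clock'],s['position'].round(4),s['qpos'].round(2),np.degrees(np.arctan2(R[1,1],R[0,1])),R[:,0].round(3),s['force'].round(1))
c=cam('wrist'); im=grab('wrist','w1.png'); print(-c[1].T@c[2])
h=cv2.cvtColor(im,cv2.COLOR_RGB2HSV); m=cv2.inRange(h,np.array((5,150,100)),np.array((18,255,255)))
k,l,st,ce=cv2.connectedComponentsWithStats(m); 
for i in np.argsort(-st[1:,4])[:3]+1: print(st[i],ce[i],ray('wrist',ce[i],.15,c).round(4))
print('predicted top grip px',proj('wrist',[.4508,-.0134,.15],c))
```

```text
1.85 [ 0.4506 -0.0133  0.261 ] [ 0.15  0.22 -0.29  1.99  0.08  0.95 -1.69] -86.09801290713443 [-0.  0. -1.] [ 0.5 -0.2 -0.7]
[ 0.51743212 -0.00904268  0.40312223]
[  0 336  31  38 944] [ 12.97139831 355.20550847] [0.3357 0.2172 0.15  ]
[304 209  29  37 831] [317.85198556 227.53188929] [ 0.4544 -0.0134  0.15  ]
[506 275  18  19  66] [515.         283.28787879] [ 0.4221 -0.1614  0.15  ]
predicted top grip px [317.5215168  232.49987306]
```

View pics/w1.png

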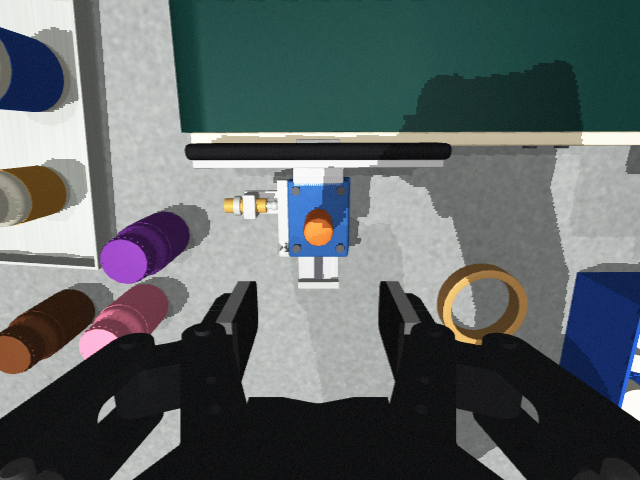

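Wrist view: the orange grip at (318,230) matches the prediction of (317.5,232.5), the jaws straddle it in y and the rail is level in the picture. I'm descending to grip it.

play_rows([
  [0, 0, -40, 0, 0, 0, 50],
  [0, 0, -45, 0, 0, 0, 50],
  [0, 0, -35, 0, 0, 0, 50],
  [0, 0, -22, 0, 0, 0, 50],
  [0, 0, 0, 0, 0, 0, 15],
  [0, 0, 0, 0, 0, 0, 15],
  [0, 0, 0, 0, 0, 0, 15],
], grip_force=50)

```text
clock: 2.78
position: [0.4502, -0.0135, 0.12]
tool_rot: [-2.609, 1.57, 0.599]
force: [0.9, 6.4, -13.0]
grip_width: 0.0207
```

play_rows([
  [5, 0.33, 0, 0, 0, 0, 15],
  [6, 0.4, 0, 0, 0, 0, 15],
  [6, 0.4, 0, 0, 0, 0, 15],
  [6, 0.4, 0, 0, 0, 0, 15],
  [5, 0.33, 0, 0, 0, 0, 15],
  [2, 0.13, 0, 0, 0, 0, 15],
])

```text
clock: 3.52
position: [0.48, -0.0114, 0.1199]
tool_rot: [-0.508, 1.57, 2.7]
force: [-2.9, 5.0, -5.6]
grip_width: 0.021
```

```bash
cat > wv.py <<'E'
from h import *
import sys
s=telemetry.observe(); print(s['clock'],s['position'].round(4),s['force'].round(1),s['grip_width'])
im=grab('wrist',sys.argv[1]);
E
python3 wv.py w2.png
```

```text
3.525 [ 0.48   -0.0114  0.1199] [-2.9  5.  -5.6] 0.020978865469364855
```

View pics/w2.png

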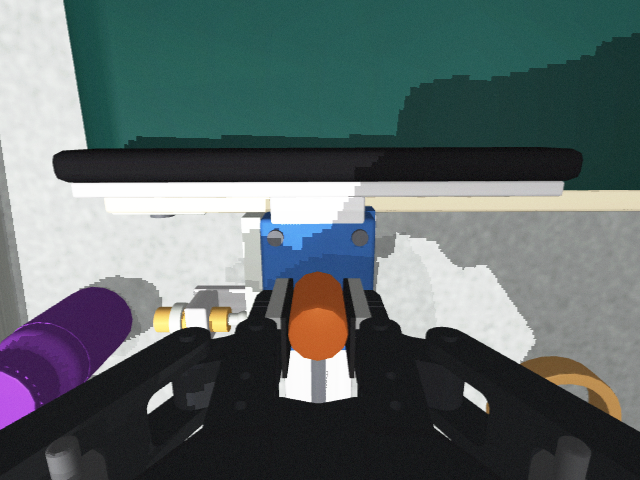

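The carriage follows the grip, and the rail is now over the belt edge. I'm creeping forward and watching the force.

play_rows([
  [2, 0.13, 0, 0, 0, 0, 15],
  [2, 0.13, 0, 0, 0, 0, 15],
])

```text
clock: 3.82
position: [0.4842, -0.0111, 0.1199]
tool_rot: [-2.145, 1.57, 1.063]
force: [-0.2, 5.7, -10.0]
grip_width: 0.0207
```

play_rows([
  [1.5, 0.1, 0, 0, 0, 0, 15],
])

```text
clock: 3.95
position: [0.4849, -0.0111, 0.1199]
tool_rot: [-0.142, 1.569, 3.066]
force: [-11.4, 6.6, 1.5]
grip_width: 0.0204
```

play_rows([
  [1.5, 0.1, 0, 0, 0, 0, 15],
])

```text
clock: 4.08
position: [0.4857, -0.011, 0.1198]
tool_rot: [-0.005, 1.568, -3.08]
force: [-15.0, 6.6, 3.8]
grip_width: 0.0206
```

play_rows([
  [1, 0.07, 0, 0, 0, 0, 15],
])

```text
clock: 4.2
position: [0.4866, -0.011, 0.1199]
tool_rot: [-0.003, 1.568, -3.077]
force: [-13.7, 4.5, -0.9]
grip_width: 0.0205
```

play_rows([
  [1, 0.07, 0, 0, 0, 0, 15],
])

```text
clock: 4.32
position: [0.4866, -0.011, 0.1198]
tool_rot: [0.038, 1.566, -3.037]
force: [-22.8, 6.1, 13.4]
grip_width: 0.0203
```

play_rows([
  [1, 0.07, 0, 0, 0, 0, 15],
])

```text
clock: 4.45
position: [0.4867, -0.0109, 0.1197]
tool_rot: [0.052, 1.564, -3.023]
force: [-30.3, 6.5, 20.5]
grip_width: 0.0206
```

It hit the hard stop at x≈0.4866, so the seat is near 0.4847. I'm backing off to the seat, then releasing.

play_rows([
  [-3, -0.2, 0, 0, 0, 0, 15],
  [-2.6, -0.17, 0, 0, 0, 0, 15],
])

```text
clock: 4.7
position: [0.4845, -0.0111, 0.12]
tool_rot: [-2.413, 1.57, 0.795]
force: [2.7, 5.2, -12.0]
grip_width: 0.0207
```

play_rows([
  [0, 0, 0, 0, 0, 0, 15],
  [0, 0, 0, 0, 0, 0, 50],
  [0, 0, 0, 0, 0, 0, 50],
  [0, 0, 0, 0, 0, 0, 50],
])

```text
clock: 5.2
position: [0.485, -0.0114, 0.1197]
tool_rot: [2.901, 1.57, -0.174]
force: [0.3, 0.5, 0.3]
grip_width: 0.0499
```

play_rows([
  [0, 0, 30, 0, 0, 0, 60],
  [0, 0, 45, 0, 0, 0, 70],
  [0, 0, 45, 0, 0, 0, 75],
  [0, 0, 20, 0, 0, 0, 80],
])

```text
clock: 5.7
position: [0.4854, -0.0112, 0.2619]
tool_rot: [3.062, 1.568, -0.013]
force: [-0.3, 0.5, 0.5]
grip_width: 0.0802
```

Run:
```python
from h import *
T=grab('top','top1.png'); S=grab('scene','scene1.png')
h=cv2.cvtColor(T,cv2.COLOR_RGB2HSV)
for n,im in(('top',T),('scene',S)):
    print(n,telemetry.observe()['position'].round(4))
cT=T[110:310,340:480,::-1]; cS=S[150:330,120:330,::-1]
a=cv2.resize(cT,None,fx=3,fy=3,interpolation=cv2.INTER_CUBIC); b=cv2.resize(cS,None,fx=1.8,fy=1.8,interpolation=cv2.INTER_CUBIC)
o=np.zeros((600,800,3),np.uint8); o[:,:420]=a; o[:b.shape[0],422:800]=b
cv2.imwrite('pics/crop2.png',o)
```

```text
top [ 0.4857 -0.0113  0.2615]
scene [ 0.4857 -0.0113  0.2615]
```

View pics/crop2.png

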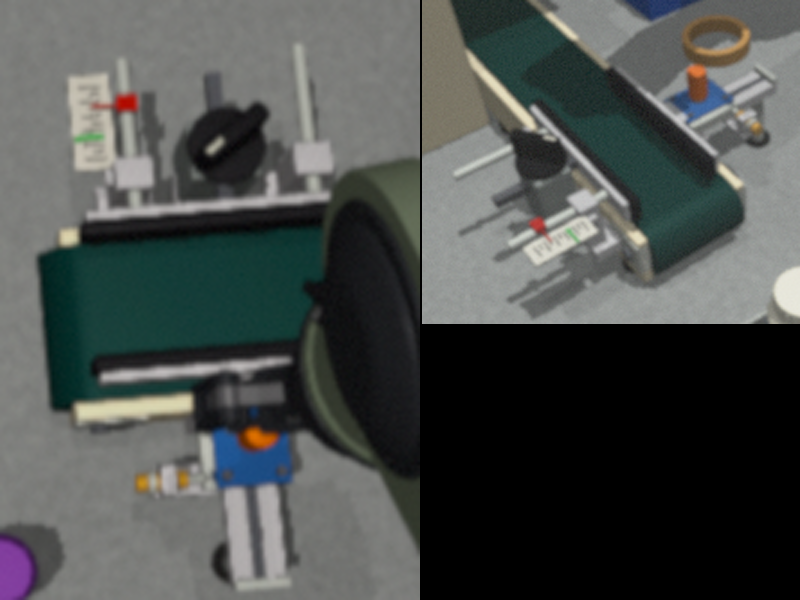

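The near guide is seated: the rail has closed over the belt edge and the plunger knob has not moved. Next I'm going above the knob while turning the jaws across its bar.

play_rows([
  [15, 1, 0, 0, 0, 10.4, 60],
  [25, 2, 0, 0, 0, 10.4, 50],
  [25, 2, 0, 0, 0, 10.4, 45],
  [25, 2, 0, 0, 0, 10.4, 45],
  [25, 2, 0, 0, 0, 10.4, 45],
  [25, 2, 0, 0, 0, 10.4, 45],
  [25, 2, 0, 0, 0, 10.4, 45],
  [23, 1, 0, 0, 0, 10.4, 45],
])

```text
clock: 6.8
position: [0.6733, 0.0029, 0.258]
tool_rot: [-1.667, 1.57, 2.999]
force: [-0.6, 0.9, -0.9]
grip_width: 0.0451
```

play_rows([
  [0, 0, 0, 0, 0, 10.2, 45],
  [0, 0, 0, 0, 0, 10.2, 45],
  [0, 0, 0, 0, 0, 10.2, 45],
  [0, 0, 0, 0, 0, 10.2, 45],
  [0, 0, 0, 0, 0, 0, 45],
])

```text
clock: 7.42
position: [0.6725, 0.0026, 0.2581]
tool_rot: [-2.583, 1.569, 2.789]
force: [-0.2, -0.8, 0.5]
grip_width: 0.045
```

Run:
```python
from h import *
from scipy.spatial.transform import Rotation as Ro
s=telemetry.observe(); R=Ro.from_euler('xyz',s['tool_rot']).as_matrix(); print(s['clock'],s['position'].round(4),s['qpos'].round(2),np.degrees(np.arctan2(R[1,1],R[0,1])),R[:,0].round(3),s['force'].round(1))
c=cam('wrist'); im=grab('wrist','w3.png'); np.save('w3c.npy',np.hstack([c[0].ravel(),c[1].ravel(),c[2]]))
print(proj('wrist',[.6735,.003,.166],c))
```

```text
7.425 [0.6725 0.0026 0.2581] [ 0.33  0.66 -0.71  1.4   0.44  1.24  0.24] 37.77140119864657 [-0.001  0.001 -1.   ] [-0.2 -0.8  0.5]
[318.85957307 239.14739603]
```

View pics/w3.png

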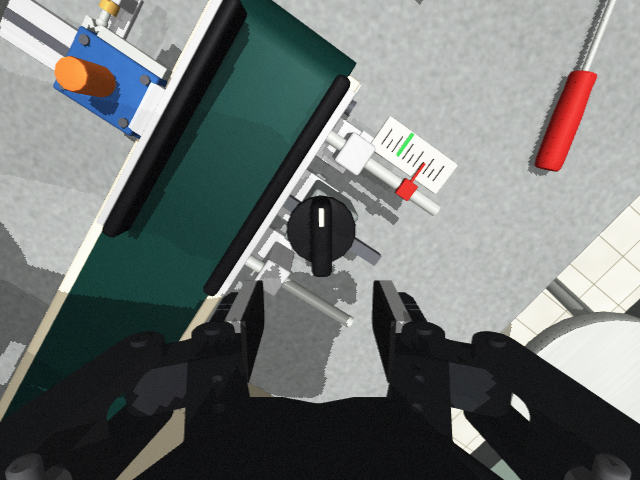

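Wrist view: the bar is vertical in the picture, from (321,196) to (321,277), so it is square to the jaws. The pointer tip is near (423,164) and the green mark at (406,145).

```bash
cat > pm.py <<'E'
from h import *
def meas(im,c,v=True):
    "pointer/mark x in sealer axes (top-of-plate plane) from wrist picture"
    yaw=np.arctan(.0668); ex=np.array([np.cos(yaw),np.sin(yaw)])
    h=cv2.cvtColor(im,cv2.COLOR_RGB2HSV); out={}
    g=cv2.inRange(h,np.array((50,150,80)),np.array((72,255,255)))
    r=cv2.inRange(h,np.array((0,150,80)),np.array((6,255,255)))|cv2.inRange(h,np.array((174,150,80)),np.array((180,255,255)))
    for n,m in(('green',g),('red',r)):
        k,l,st,ce=cv2.connectedComponentsWithStats(m)
        for i in range(1,k):
            if st[i,4]<15: continue
            p=ray('wrist',ce[i],.11,c)
            if abs(p[0]-.7)>.05 or abs(p[1]-.08)>.06: continue
            ys,xs=np.nonzero(l==i); P=np.array([ray('wrist',(x,y),.11,c)[:2] for x,y in zip(xs,ys)])
            yy=P@np.array([-ex[1],ex[0]]); xx=P@ex
            if n=='green': print('green',ce[i].round(1),st[i,4],'xs %.4f ys %.4f..%.4f'%(xx.mean(),yy.min(),yy.max()))
            else:
                t=yy>yy.max()-.006; print('red',ce[i].round(1),st[i,4],'tip xs %.4f ys %.4f..%.4f all xs %.4f'%(xx[t].mean(),yy.min(),yy.max(),xx.mean()))
E
python3 - <<'E'
from pm import *
a=np.load('w3c.npy'); c=(a[:9].reshape(3,3),a[9:18].reshape(3,3),a[18:])
im=cv2.imread('pics/w3.png')[:,:,::-1].copy(); meas(im,c)
print(ray('wrist',(321,236.5),.166,c))
for q in((321,196),(321,277)): print(ray('wrist',q,.166,c))
E
```

```text
green [404.9 143.8] 75 xs 0.6933 ys 0.0350..0.0538
red [408.  186.2] 335 tip xs 0.7144 ys 0.0105..0.0414 all xs 0.7151
[0.67350353 0.00529674 0.166     ]
[0.65698891 0.02650579 0.166     ]
[ 0.69103112 -0.01721323  0.166     ]
```

play_rows([
  [1.3, 1.6, -30, 0, 0, 0, 45],
  [0, 0, -40, 0, 0, 0, 45],
  [0, 0, -30, 0, 0, 0, 45],
  [0, 0, -15, 0, 0, 0, 45],
  [0, 0, 0, 0, 0, 0, 45],
])

```text
clock: 8.1
position: [0.6738, 0.0045, 0.1438]
tool_rot: [-2.208, 1.57, -3.12]
force: [-0.1, 0.1, 0.5]
grip_width: 0.0453
```

play_rows([
  [0, 0, 0, 0, 0, 0, 5],
  [0, 0, 0, 0, 0, 0, 5],
  [0, 0, 0, 0, 0, 0, 5],
  [0, 0, 0, 0, 0, 0, 5],
], grip_force=40)

```text
clock: 8.6
position: [0.6743, 0.0042, 0.1457]
tool_rot: [0.462, 1.57, -0.449]
force: [-3.9, -1.2, 7.5]
grip_width: 0.0134
```

play_rows([
  [0, 0, 0, 0, 0, -8, 5],
  [0, 0, 0, 0, 0, -10, 5],
  [0, 0, 0, 0, 0, -10, 5],
  [0, 0, 0, 0, 0, -10, 5],
])

```text
clock: 9.1
position: [0.6754, 0.0046, 0.1458]
tool_rot: [1.703, 1.567, 0.123]
force: [6.0, -0.3, -1.9]
grip_width: 0.0132
```

play_rows([
  [0, 0, 0, 0, 0, -10, 5],
  [0, 0, 0, 0, 0, -10, 5],
  [0, 0, 0, 0, 0, -10, 5],
  [0, 0, 0, 0, 0, -10, 5],
  [0, 0, 0, 0, 0, -10, 5],
  [0, 0, 0, 0, 0, -10, 5],
  [0, 0, 0, 0, 0, -10, 5],
  [0, 0, 0, 0, 0, 0, 5],
])

```text
clock: 10.1
position: [0.6771, 0.0033, 0.1458]
tool_rot: [2.649, 1.564, -0.15]
force: [19.2, -6.1, -7.4]
grip_width: 0.0134
```

```bash
cat > st.py <<'E'
from pm import *
import sys
from scipy.spatial.transform import Rotation as Ro
s=telemetry.observe(); R=Ro.from_euler('xyz',s['tool_rot']).as_matrix(); print(s['clock'],s['position'].round(4),s['qpos'].round(2),np.degrees(np.arctan2(R[1,1],R[0,1])).round(2),s['force'].round(1),s['moment'].round(2),s['grip_width'])
c=cam('wrist'); im=grab('wrist',sys.argv[1]); meas(im,c); T=grab('top','t_'+sys.argv[1])
E
python3 st.py w4.png
```

```text
10.1 [0.6771 0.0033 0.1458] [ 0.04  0.7  -0.21  1.52  0.17  0.93 -1.45] -70.4 [19.2 -6.1 -7.4] [-1.34 -3.99 -0.05] 0.013376048173760409
green [149.9 191.3] 159 xs 0.6932 ys 0.0346..0.0539
red [202.4 204.9] 928 tip xs 0.6939 ys 0.0112..0.0423 all xs 0.6935
```

View pics/w4.png

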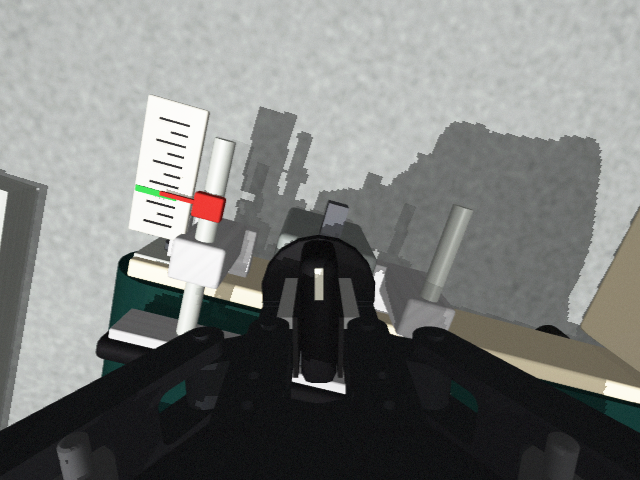

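The pointer is 0.3 to 0.7 mm short of the mark. I'm relieving the side load and turning a little further.

play_rows([
  [2, -0.6, 0, 0, 0, 0, 5],
  [0.7, -0.3, 0, 0, 0, -3, 5],
  [0, 0, 0, 0, 0, 0, 5],
  [0, 0, 0, 0, 0, 0, 5],
])

```text
clock: 10.7
position: [0.6774, 0.0031, 0.1457]
tool_rot: [2.718, 1.569, -0.131]
force: [-0.4, -2.8, 6.7]
grip_width: 0.0131
```

```bash
python3 st.py w5.png
python3 - <<'E'
from h import *
im=cv2.imread('pics/w5.png')[80:260,100:260]
t=cv2.imread('pics/t_w5.png')[115:195,350:410]
a=cv2.resize(im,None,fx=3,fy=3,interpolation=cv2.INTER_CUBIC)
cv2.imwrite('pics/crop5.png',a)
E
```

```text
10.7 [0.6774 0.0031 0.1457] [ 0.03  0.7  -0.2   1.52  0.16  0.94 -1.49] -73.21 [-0.4 -2.8  6.7] [-0.63  0.11 -0.11] 0.013061411170013096
green [143.8 198.7] 135 xs 0.6934 ys 0.0426..0.0537
red [198.9 211.9] 924 tip xs 0.6934 ys 0.0112..0.0424 all xs 0.6929
```

View pics/crop5.png

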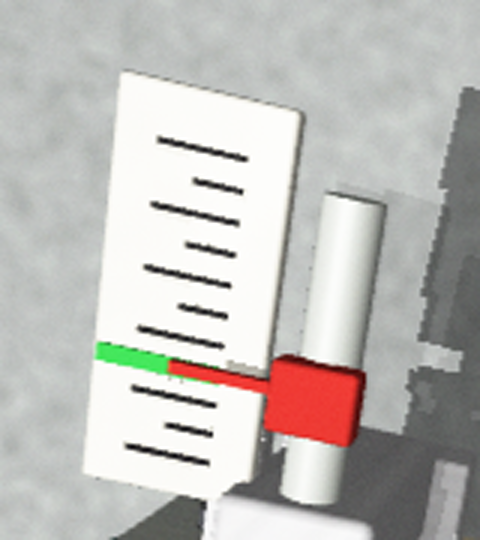

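Run:
```python
from h import *
a=np.load('w3c.npy'); R,t=a[9:18].reshape(3,3),a[18:]; print(-R.T@t)
c=cam('wrist'); print(-c[1].T@c[2])
K,R,t=cam('top')
for f in('top0','t_w5'):
    T=cv2.imread(f'pics/{f}.png'); 
    h=cv2.cvtColor(T,cv2.COLOR_BGR2HSV)[130:175,355:400]
    for lo,hi in(((45,60,60),(85,255,255)),((0,120,80),(8,255,255))):
        m=cv2.inRange(h,np.array(lo),np.array(hi)); ys,xs=np.nonzero(m); print(f,len(xs),xs.mean()+355,ys.mean()+130, xs.min()+355)
```

```text
[0.63270299 0.05475901 0.40036452]
[0.741271   0.0220672  0.28797507]
top0 18 369.27777777777777 155.44444444444446 365
top0 41 381.7560975609756 143.82926829268294 377
t_w5 14 368.64285714285717 155.64285714285714 365
t_w5 45 382.4888888888889 153.26666666666665 378
```

Comparing the two views puts the pointer about 3 mm above the plate, so parallax hides roughly 0.8 mm. I'm turning 4.5° more, then releasing and looking straight down on the pointer.

play_rows([
  [0.2, 0, 0, 0, 0, -4.5, 5],
  [0, 0, 0, 0, 0, 0, 5],
  [0, 0, 0, 0, 0, 0, 5],
])

```text
clock: 11.18
position: [0.6775, 0.003, 0.1457]
tool_rot: [2.693, 1.569, -0.234]
force: [-1.0, -2.7, 6.3]
grip_width: 0.013
```

play_rows([
  [0, 0, 0, 0, 0, 0, 35],
  [0, 0, 0, 0, 0, 0, 45],
  [0, 0, 0, 0, 0, 0, 45],
  [0, 0, 40, 0, 0, 0, 45],
  [-25, 20, 40, 0, 0, 0, 45],
  [-23, 30, 20, 0, 0, 0, 45],
  [0, 25, 0, 0, 0, 0, 45],
  [0, 0, 0, 0, 0, 0, 45],
])

```text
clock: 12.18
position: [0.6287, 0.0809, 0.2447]
tool_rot: [-2.255, 1.57, 1.105]
force: [-0.5, -0.3, -0.6]
grip_width: 0.0452
```

```bash
python3 st.py w6.png
python3 - <<'E'
from h import *
c=cam('wrist'); print(-c[1].T@c[2])
u,v=map(int,proj('wrist',[.693,.085,.11],c)); print(u,v)
im=cv2.imread('pics/w6.png')[max(0,v-70):v+70,max(0,u-70):u+70]
cv2.imwrite('pics/crop6.png',cv2.resize(im,None,fx=4,fy=4,interpolation=cv2.INTER_CUBIC))
E
```

```text
12.175 [0.6287 0.0809 0.2447] [-0.08  0.53 -0.21  1.55  0.12  1.07 -1.67] -77.5 [-0.5 -0.3 -0.6] [-0.02  0.02 -0.  ] 0.04515793337094102
green [317.9 143.3] 61 xs 0.6933 ys 0.0417..0.0536
red [356.5 149.4] 389 tip xs 0.6934 ys 0.0095..0.0404 all xs 0.6933
[0.69441647 0.09217023 0.38625252]
326 139
```

View pics/crop6.png

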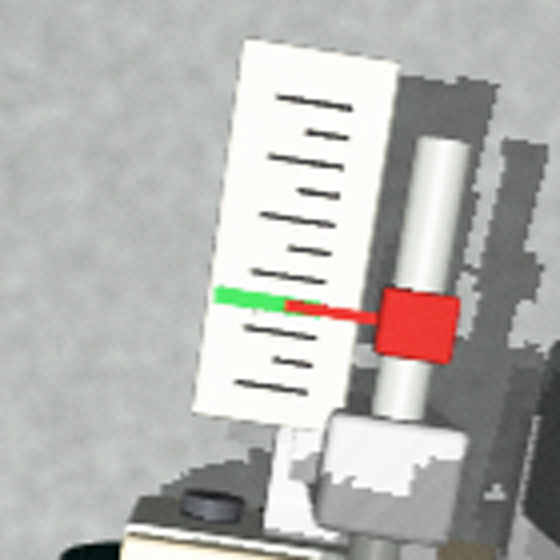

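Camera nearly overhead: the red tip sits on the green mark (0.6934 against 0.6933 m). On to the bottle.

play_rows([
  [-15, 16, 0, 0, 0, 0, 60],
  [-30, 30, 0, 0, 0, -1.5, 70],
  [-32, 35, 0, 0, 0, -1.5, 75],
  [-32, 35, 0, 0, 0, -1.5, 75],
  [-32, 35, 0, 0, 0, -1.5, 75],
  [-30, 32, 0, 0, 0, -1.5, 75],
  [-16, 17, 0, 0, 0, -1.2, 75],
  [0, 0, 0, 0, 0, 0, 75],
])

```text
clock: 13.28
position: [0.4405, 0.2797, 0.2444]
tool_rot: [-0.989, 1.57, 2.218]
force: [0.4, -0.2, 0.1]
grip_width: 0.0752
```

```bash
python3 st.py w7.png
python3 - <<'E'
from h import *
c=cam('wrist'); print(-c[1].T@c[2])
print(proj('wrist',[.4416,.2805,.101],c),proj('wrist',[.4416,.2805,.053],c))
im=cv2.imread('pics/w7.png'); h=cv2.cvtColor(im,cv2.COLOR_BGR2HSV)
m=cv2.inRange(h,np.array((10,110,70)),np.array((30,255,255)))
k,l,st,ce=cv2.connectedComponentsWithStats(m)
for i in np.argsort(-st[1:,4])[:3]+1: print(st[i],ce[i])
E
```

```text
13.275 [0.4405 0.2797 0.2444] [-0.48  0.35 -0.26  1.85  0.11  0.96 -2.29] -86.24 [ 0.4 -0.2  0.1] [-0.06 -0.01  0.06] 0.0751916457634516
[0.50886214 0.2819941  0.38638398]
[314.16578159 222.90501233] [314.63857975 210.94560378]
[ 296  355   47   40 1338] [318.62331839 374.46412556]
[  0 315 108  43 942] [ 71.88428875 329.38535032]
[ 83 425  55  47 803] [118.38854296 454.0249066 ]
```

View pics/w7.png

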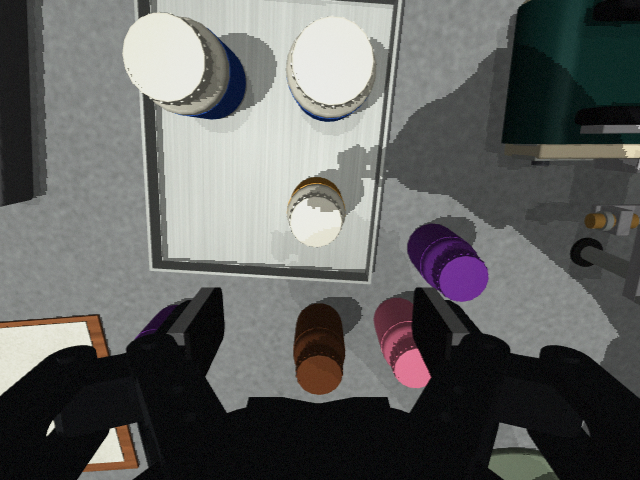

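The gold-label bottle's cap is centred near (317,220), as expected, with the jaws on either side in y. I'm descending.

play_rows([
  [2.5, -0.7, -40, 0, 0, 0, 75],
  [0, 0, -50, 0, 0, 0, 75],
  [0, 0, -50, 0, 0, 0, 75],
  [0, 0, -40, 0, 0, 0, 75],
  [0, 0, -20, 0, 0, 0, 75],
  [0, 0, -8, 0, 0, 0, 75],
  [0, 0, 0, 0, 0, 0, 75],
])

```text
clock: 14.25
position: [0.4448, 0.2774, 0.0364]
tool_rot: [1.52, 1.571, -1.559]
force: [-0.0, 0.5, -0.4]
grip_width: 0.0747
```

play_rows([
  [0, 0, 0, 0, 0, 0, 40],
  [0, 0, 0, 0, 0, 0, 40],
  [0, 0, 0, 0, 0, 0, 40],
  [0, 0, 0, 0, 0, 0, 40],
  [0, 0, 0, 0, 0, 0, 40],
], grip_force=30)

```text
clock: 14.88
position: [0.445, 0.2781, 0.0374]
tool_rot: [-2.659, 1.569, 0.546]
force: [-0.8, -1.0, 5.9]
grip_width: 0.0515
```

play_rows([
  [0, 0, 10, 0, 0, 0, 40],
  [0, 0, 30, 0, 0, 0, 40],
  [0, 0, 45, 0, 0, 0, 40],
  [0, 0, 45, 0, 0, 0, 40],
  [0, 0, 45, 0, 0, 0, 40],
  [0, 0, 30, 0, 0, 0, 40],
  [0, 0, 8, 0, 0, 0, 40],
  [0, 0, 0, 0, 0, 0, 40],
])

```text
clock: 15.88
position: [0.4443, 0.2777, 0.2495]
tool_rot: [-2.722, 1.57, 0.483]
force: [0.8, -0.5, -1.4]
grip_width: 0.0512
```

play_rows([
  [8, -16, 0, 0, 0, 0, 40],
  [15, -34, 0, 0, 0, 0, 40],
  [18, -38, 0, 0, 0, 0, 40],
  [18, -38, 0, 0, 0, 0, 40],
  [18, -38, 0, 0, 0, 0, 40],
  [18, -38, 0, 0, 0, 0, 40],
  [18, -38, 0, 0, 0, 0, 40],
  [8, -20, 0, 0, 0, 0, 40],
])

```text
clock: 16.88
position: [0.5656, 0.0141, 0.248]
tool_rot: [0.46, 1.569, -2.621]
force: [-0.1, 0.9, -1.4]
grip_width: 0.0511
```

play_rows([
  [8, -23, 0, 0, 0, 0, 40],
  [0, 0, 0, 0, 0, 0, 40],
  [0, 0, 0, 0, 0, 0, 40],
])

```text
clock: 17.25
position: [0.573, -0.0054, 0.2485]
tool_rot: [-0.127, 1.569, 3.077]
force: [0.4, 0.8, -0.6]
grip_width: 0.0513
```

```bash
python3 st.py w8.png
python3 - <<'E'
from h import *
c=cam('wrist'); print(-c[1].T@c[2]); print(proj('wrist',[.5736,-.0053,.08],c))
p=telemetry.observe()['position']; print('cap top/TCP-axis px',proj('wrist',p+[0,0,.065],c),proj('wrist',p+[.021,0,.065],c),proj('wrist',p-[.021,0,-.065],c))
E
```

```text
17.25 [ 0.573  -0.0054  0.2485] [ 0.01  0.42 -0.15  1.72  0.07  1.01 -1.67] -86.39 [ 0.4  0.8 -0.6] [0.04 0.01 0.06] 0.0513142903405624
green [186.8  53.7] 77 xs 0.6931 ys 0.0349..0.0537
red [223.6  51.3] 479 tip xs 0.6941 ys 0.0112..0.0417 all xs 0.6946
[ 0.64005133 -0.00078843  0.39101162]
[318.11340948 215.10636733]
cap top/TCP-axis px [316.52183549 413.4396348 ] [322.17138237 338.66436015] [311.51103614 479.76068781]
```

View pics/w8.png

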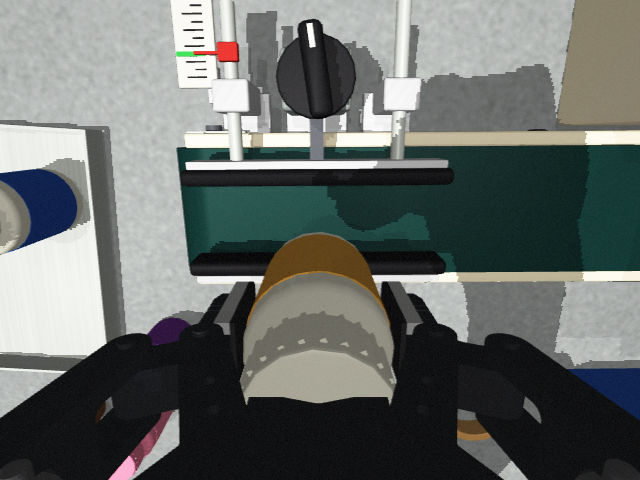

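Wrist view (my 12th and last): the bottle is held, with its label's lower rim at (318,233). The slot's inner rail edges are near v=185 (far) and v=252 (near). From here on I measure without viewing.

Run:
```python
from h import *
c=cam('wrist'); yaw=np.arctan(.0668); ex=np.array([np.cos(yaw),np.sin(yaw)]); ey=np.array([-ex[1],ex[0]])
im=cv2.imread('pics/w8.png'); h=cv2.cvtColor(im,cv2.COLOR_BGR2HSV)
def dark(u):
    v=im[:,u].max(1); g=np.nonzero(v[140:290]<45)[0]+140; return g
for u in(215,235,250,400,420,435):
    g=dark(u); s=np.split(g,np.nonzero(np.diff(g)>2)[0]+1); s=[q for q in s if len(q)>7]
    P=[(int(q[0]),int(q[-1]),*[(ray('wrist',(u,v),.124,c)[:2]@ex).round(4) for v in(q[0],q[-1])]) for q in s]; print(u,P)
m=cv2.inRange(h,np.array((8,110,60)),np.array((30,255,255)))[200:330,230:410]
cols=[(u+230,np.nonzero(m[:,u])[0].min()+200) for u in range(60,120,6) if m[:,u].any()]
print(cols)
for z in(.2155,.2215): p=ray('wrist',(318,min(v for _,v in cols)),z,c); print(z,p.round(4),'xs centre',(p[:2]@ex-.026).round(4))
pos=telemetry.observe()['position']; print('tcp xs,ys',(pos[:2]@ex).round(4),(pos[:2]@ey).round(4))
```

```text
215 [(170, 186, np.float64(0.6146), np.float64(0.6031)), (246, 266, np.float64(0.5577), np.float64(0.5417))]
235 [(170, 185, np.float64(0.6145), np.float64(0.6038)), (242, 265, np.float64(0.5608), np.float64(0.5424))]
250 [(148, 158, np.float64(0.6298), np.float64(0.6229)), (170, 185, np.float64(0.6145), np.float64(0.6038)), (240, 274, np.float64(0.5624), np.float64(0.535)), (282, 289, np.float64(0.5284), np.float64(0.5225))]
400 [(169, 185, np.float64(0.6149), np.float64(0.6035)), (239, 273, np.float64(0.5629), np.float64(0.5356))]
420 [(169, 184, np.float64(0.6149), np.float64(0.6042)), (243, 273, np.float64(0.5597), np.float64(0.5355))]
435 [(168, 185, np.float64(0.6156), np.float64(0.6034)), (234, 242, np.float64(0.5667), np.float64(0.5604)), (246, 273, np.float64(0.5573), np.float64(0.5355))]
[(290, np.int64(242)), (296, np.int64(239)), (302, np.int64(237)), (308, np.int64(235)), (314, np.int64(234)), (320, np.int64(234)), (326, np.int64(235)), (332, np.int64(236)), (338, np.int64(238)), (344, np.int64(241))]
0.2155 [ 0.5931 -0.0039  0.2155] xs centre 0.5655
0.2215 [ 0.5947 -0.0038  0.2215] xs centre 0.5671
tcp xs,ys 0.5715 -0.0429
```

Run:
```python
from h import *
# w7: camera pose was [.50886,.28199,.38638], same tool orientation as now -> reuse rotation
K,R,t=cam('wrist'); o=np.array([.50886214,.2819941,.38638398]); c7=(K,R,-R@o)
print(proj('w',[.4416,.2805,.101],c7))
im=cv2.imread('pics/w7.png'); g=cv2.cvtColor(im,cv2.COLOR_BGR2GRAY)[165:260,270:365]
w=cv2.resize(g,None,fx=4,fy=4,interpolation=cv2.INTER_CUBIC)
C=cv2.HoughCircles(w,cv2.HOUGH_GRADIENT,1,10,param1=80,param2=15,minRadius=85,maxRadius=130)
for q in C[0][:4]:
    uv=(q[:2]+.5)/4-.5+[270,165]; print(uv.round(1),q[2]/4,ray('w',uv,.101,c7).round(4))
# gold label lower rim in w7: front edge
h=cv2.cvtColor(im,cv2.COLOR_BGR2HSV); m=cv2.inRange(h,np.array((8,110,40)),np.array((30,255,255)))[165:260,280:355]
ys,xs=np.nonzero(m); v=ys.min()+165; print(v,ray('w',(317,v),.003,c7)-[.026,0,0],ray('w',(317,v),.010,c7)-[.026,0,0])
S=grab('scene','scene2.png'); hs=cv2.cvtColor(S,cv2.COLOR_RGB2HSV); cs=cam('scene')
for z in(.2155,.26): print(z,proj('scene',[.573,-.005,z],cs))
m=cv2.inRange(hs,np.array((8,110,60)),np.array((30,255,255)))
k,l,st,ce=cv2.connectedComponentsWithStats(m)
for i in np.argsort(-st[1:,4])[:5]+1: print(st[i],ce[i].round(1))
# same for the label in scene0
S0=cv2.imread('pics/scene0.png'); m=cv2.inRange(cv2.cvtColor(S0,cv2.COLOR_BGR2HSV),np.array((8,110,60)),np.array((30,255,255)))
k,l,st,ce=cv2.connectedComponentsWithStats(m)
for i in np.argsort(-st[1:,4])[:5]+1: print('s0',st[i],ce[i].round(1))
```

```text
[314.28421021 222.62506913]
[315.8 212. ] 29.6 [0.4503 0.2799 0.101 ]
[315.2 221.8] 25.4 [0.4424 0.2798 0.101 ]
[315.5 219.2] 26.625 [0.4444 0.2797 0.101 ]
[317.  215.2] 30.7 [0.4477 0.2787 0.101 ]
177 [0.44100526 0.28016667 0.003     ] [0.4417695  0.28020004 0.01      ]
0.2155 [227.63683504 177.20248694]
0.26 [223.91351477 155.66423746]
[546 305  94 136 881] [582.1 355. ]
[266   0  62  16 509] [298.3   4.5]
[213 152  32  31 481] [228.  170.3]
[266 159  35  47 391] [277.6 181.1]
[430 244  21  16 251] [440.2 251.4]
s0 [546 305  94 135 877] [581.8 355. ]
s0 [180  32  46  27 606] [204.7  46.6]
s0 [268   0  66  15 517] [298.7   4.5]
s0 [265 159  36  39 469] [283.9 176.2]
s0 [370 309  27  21 346] [382.4 320.4]
```

Run:
```python
from h import *
S=cv2.imread('pics/scene2.png'); hs=cv2.cvtColor(S,cv2.COLOR_BGR2HSV); cs=cam('scene')
m=cv2.inRange(hs,np.array((8,100,40)),np.array((30,255,255)))
for v in range(152,184,3):
    x=np.nonzero(m[v,205:255])[0]+205; print(v,x.min(),x.max(),len(x),(x.min()+x.max())/2)
for dx in(-.006,-.003,0):
  for z in(.2155,.24): 
    p=np.array([.573+dx,-.0053,z]); o=-cs[1].T@cs[2]; d=(p-o)[:2]; n=np.array([-d[1],d[0]])/np.linalg.norm(d)*.026
    print(dx,z,proj('s',p,cs).round(1),[proj('s',p+[*(s*n),0],cs).round(1) for s in(1,-1)])
# bias check: orange grip, seated; knob axis in scene now
m=cv2.inRange(hs,np.array((5,150,120)),np.array((18,255,255)))[150:210,255:310]; k,l,st,ce=cv2.connectedComponentsWithStats(m); i=1+st[1:,4].argmax(); print('grip',st[i],ce[i]+[255,150],proj('s',[.4847,-.0111,.132],cs))
t=cv2.inRange(hs,np.array((0,120,100)),np.array((6,255,255)))
```

```text
152 240 241 2 240.5
155 239 242 4 240.5
158 213 242 9 227.5
161 213 243 17 228.0
164 214 243 17 228.5
167 215 243 16 229.0
170 215 244 22 229.5
173 216 244 29 230.0
176 217 243 27 230.0
179 218 239 22 228.5
182 227 230 4 228.5
-0.006 0.2155 [230.6 175.9] [array([215.7, 177.9]), array([245.3, 173.9])]
-0.006 0.24 [228.7 164.3] [array([213.4, 166.3]), array([243.7, 162.3])]
-0.003 0.2155 [229.1 176.5] [array([214.2, 178.6]), array([243.8, 174.5])]
-0.003 0.24 [227.1 164.9] [array([211.8, 166.9]), array([242.2, 162.9])]
0 0.2155 [227.6 177.1] [array([212.6, 179.2]), array([242.3, 175. ])]
0 0.24 [225.5 165.5] [array([210.2, 167.6]), array([240.7, 163.4])]
grip [13 36  9 15 76] [272.80263158 190.76315789] [272.02691093 194.50879134]
```

play_rows([
  [3, 0.2, -25, 0, 0, 0, 40],
  [3, 0.2, -30, 0, 0, 0, 40],
  [0, 0, -25, 0, 0, 0, 40],
  [0, 0, -5, 0, 0, 0, 40],
  [0, 0, 0, 0, 0, 0, 40],
])

```text
clock: 18.02
position: [0.5796, -0.0045, 0.1648]
tool_rot: [-2.749, 1.571, 0.456]
force: [-0.3, 0.6, -1.2]
grip_width: 0.0511
```

```bash
cat > gap.py <<'E'
from pm import *
import sys
s=telemetry.observe(); p=s['position']; print(s['clock'],p.round(4),s['force'].round(1),s['grip_width'])
c=cam('wrist'); im=grab('wrist',sys.argv[1])[:,:,::-1].copy(); h=cv2.cvtColor(im,cv2.COLOR_BGR2HSV)
yaw=np.arctan(.0668); ex=np.array([np.cos(yaw),np.sin(yaw)])
uv=proj('w',p+[.026,0,-.033],c); print('predicted front base px',uv.round(1))
u=int(round(uv[0]))
for uu in(u-12,u,u+12,u+90,u-90): print(uu,[(v,*map(int,im[v,uu]),'%.4f'%(ray('w',(uu,v),.124,c)[:2]@ex)) for v in range(int(uv[1])-36,int(uv[1])+22,3)])
E
python3 gap.py w9.png
```

```text
18.025 [ 0.5796 -0.0045  0.1648] [-0.3  0.6 -1.2] 0.0510639302307277
predicted front base px [320.5 222.5]
309 [(186, 228, 227, 228, '0.6207'), (189, 246, 245, 246, '0.6192'), (192, 247, 246, 247, '0.6177'), (195, 247, 246, 247, '0.6162'), (198, 14, 12, 12, '0.6147'), (201, 25, 21, 22, '0.6132'), (204, 32, 29, 32, '0.6116'), (207, 37, 36, 35, '0.6101'), (210, 37, 34, 34, '0.6086'), (213, 30, 30, 31, '0.6070'), (216, 28, 26, 26, '0.6055'), (219, 8, 9, 5, '0.6039'), (222, 44, 44, 25, '0.6024'), (225, 33, 34, 14, '0.6008'), (228, 35, 37, 19, '0.5992'), (231, 36, 39, 17, '0.5976'), (234, 97, 110, 110, '0.5960'), (237, 22, 66, 100, '0.5944'), (240, 25, 68, 99, '0.5928'), (243, 24, 68, 99, '0.5912')]
321 [(186, 223, 223, 225, '0.6207'), (189, 246, 245, 246, '0.6192'), (192, 246, 246, 246, '0.6177'), (195, 245, 245, 245, '0.6162'), (198, 15, 11, 8, '0.6147'), (201, 30, 28, 30, '0.6131'), (204, 37, 34, 33, '0.6116'), (207, 37, 35, 37, '0.6101'), (210, 20, 20, 22, '0.6086'), (213, 18, 16, 18, '0.6070'), (216, 18, 16, 19, '0.6055'), (219, 11, 9, 7, '0.6039'), (222, 39, 41, 20, '0.6023'), (225,
[... 1286 characters left out ...]
, 10, '0.5959'), (237, 38, 40, 17, '0.5943'), (240, 36, 39, 17, '0.5927'), (243, 38, 42, 20, '0.5911')]
231 [(186, 188, 187, 188, '0.6208'), (189, 246, 245, 246, '0.6193'), (192, 247, 246, 246, '0.6178'), (195, 247, 247, 247, '0.6163'), (198, 15, 13, 14, '0.6148'), (201, 21, 20, 19, '0.6133'), (204, 32, 31, 31, '0.6118'), (207, 38, 37, 36, '0.6102'), (210, 35, 34, 34, '0.6087'), (213, 30, 26, 29, '0.6071'), (216, 28, 21, 27, '0.6056'), (219, 25, 22, 26, '0.6040'), (222, 76, 80, 36, '0.6025'), (225, 74, 78, 36, '0.6009'), (228, 73, 76, 34, '0.5993'), (231, 72, 78, 35, '0.5977'), (234, 70, 77, 34, '0.5961'), (237, 70, 75, 35, '0.5946'), (240, 71, 80, 34, '0.5929'), (243, 73, 79, 38, '0.5913')]
```

The far rail's inner face is at 0.6032 and the bottle's front is about 0.599, a gap of 4.3 mm where 3 is centred. I'm shifting +1.2 mm and lowering with force checks.

play_rows([
  [1.2, 0.1, -5, 0, 0, 0, 40],
  [0, 0, -6, 0, 0, 0, 40],
  [0, 0, -6, 0, 0, 0, 40],
  [0, 0, 0, 0, 0, 0, 40],
])

```text
clock: 18.58
position: [0.5803, -0.0047, 0.1467]
tool_rot: [-0.047, 1.57, -3.126]
force: [0.1, -0.4, -1.2]
grip_width: 0.0513
```

```bash
python3 gap.py w10.png | cut -c1-900 | sed -n 1,4p
```

```text
18.575 [ 0.5803 -0.0047  0.1467] [ 0.1 -0.4 -1.2] 0.05133125079754884
predicted front base px [320.5 222.4]
309 [(186, 128, 123, 119, '0.6238'), (189, 128, 121, 118, '0.6224'), (192, 170, 170, 169, '0.6211'), (195, 245, 245, 245, '0.6197'), (198, 246, 245, 245, '0.6184'), (201, 246, 246, 246, '0.6170'), (204, 156, 155, 154, '0.6156'), (207, 20, 17, 18, '0.6143'), (210, 32, 30, 29, '0.6129'), (213, 31, 31, 31, '0.6115'), (216, 34, 32, 35, '0.6101'), (219, 35, 30, 31, '0.6087'), (222, 16, 17, 16, '0.6073'), (225, 20, 18, 16, '0.6059'), (228, 15, 14, 15, '0.6044'), (231, 29, 32, 13, '0.6030'), (234, 95, 107, 107, '0.6016'), (237, 21, 64, 92, '0.6001'), (240, 30, 73, 101, '0.5987'), (243, 22, 67, 96, '0.5972')]
321 [(186, 134, 127, 126, '0.6238'), (189, 130, 124, 121, '0.6224'), (192, 180, 180, 178, '0.6211'), (195, 244, 244, 244, '0.6197'), (198, 246, 245, 245, '0.6184'), (201, 246, 246, 246, '0.6170'), (204, 141, 140, 139, '0.6156'), (207, 15, 15, 12, '0.6142'), (210, 27, 25, 26, '0.6129'), (213, 29, 26, 31, '0.6115'), (216, 36, 33, 33, '0.6101'), (219, 22, 21, 22, '0.6087'), (222, 20, 19, 19, '0.6073'), (225, 18, 16, 16, '0.6058'), (228, 20, 19, 18, '0.6044'), (231, 42, 49, 32, '0.6030'), (234, 77, 99, 105, '0.6015'), (237, 26, 69, 99, '0.6001'), (240, 26, 67, 97, '0.5987'), (243, 24, 69, 98, '0.5972')]
```

It is inside the slot with no contact. I'm nudging +1 mm and continuing down.

play_rows([
  [1, 0.07, -7, 0, 0, 0, 40],
  [0, 0, -8, 0, 0, 0, 40],
  [0, 0, -8, 0, 0, 0, 40],
  [0, 0, -4, 0, 0, 0, 40],
  [0, 0, 0, 0, 0, 0, 40],
])

```text
clock: 19.25
position: [0.5815, -0.0046, 0.12]
tool_rot: [-0.098, 1.57, 3.107]
force: [-0.1, 0.3, -0.5]
grip_width: 0.0513
```

play_rows([
  [0, 0, -2, 0, 0, 0, 40],
  [0, 0, 0, 0, 0, 0, 40],
])

```text
clock: 19.5
position: [0.5817, -0.0046, 0.1183]
tool_rot: [2.975, 1.571, -0.103]
force: [0.4, -0.5, -0.5]
grip_width: 0.0513
```

play_rows([
  [0, 0, -1.5, 0, 0, 0, 40],
  [0, 0, 0, 0, 0, 0, 40],
])

```text
clock: 19.75
position: [0.5816, -0.0046, 0.1167]
tool_rot: [-0.206, 1.571, 2.999]
force: [0.1, 0.6, -2.1]
grip_width: 0.0514
```

play_rows([
  [0, 0, -1, 0, 0, 0, 40],
  [0, 0, 0, 0, 0, 0, 40],
])

```text
clock: 20.0
position: [0.5816, -0.0046, 0.1157]
tool_rot: [-0.375, 1.571, 2.829]
force: [0.6, 0.6, -0.0]
grip_width: 0.0515
```

play_rows([
  [0, 0, -0.8, 0, 0, 0, 40],
  [0, 0, 0, 0, 0, 0, 40],
])

```text
clock: 20.25
position: [0.5816, -0.0046, 0.1149]
tool_rot: [-0.101, 1.571, 3.104]
force: [-0.9, -0.7, -0.4]
grip_width: 0.0511
```

play_rows([
  [0, 0, -0.6, 0, 0, 0, 40],
  [0, 0, 0, 0, 0, 0, 40],
])

```text
clock: 20.5
position: [0.5817, -0.0046, 0.1144]
tool_rot: [3.055, 1.571, -0.024]
force: [-0.6, 0.5, 0.5]
grip_width: 0.0512
```

play_rows([
  [0, 0, -0.7, 0, 0, 0, 40],
  [0, 0, 0, 0, 0, 0, 40],
])

```text
clock: 20.75
position: [0.5817, -0.0046, 0.1144]
tool_rot: [2.983, 1.57, -0.095]
force: [-4.6, -0.7, 13.1]
grip_width: 0.0514
```

play_rows([
  [0, 0, -0.7, 0, 0, 0, 40],
  [0, 0, 0, 0, 0, 0, 40],
])

```text
clock: 21.0
position: [0.5818, -0.0046, 0.1143]
tool_rot: [2.962, 1.57, -0.116]
force: [-7.8, -0.2, 25.4]
grip_width: 0.0508
```

play_rows([
  [0, 0, -0.7, 0, 0, 0, 40],
  [0, 0, 0, 0, 0, 0, 40],
])

```text
clock: 21.25
position: [0.5818, -0.0046, 0.1143]
tool_rot: [2.936, 1.57, -0.143]
force: [-13.4, -0.3, 37.6]
grip_width: 0.0512
```

Touchdown at TCP z 0.1144, exactly as predicted. I'm relieving the load, then opening.

play_rows([
  [0, 0, 1.8, 0, 0, 0, 40],
  [0, 0, 0, 0, 0, 0, 40],
  [0, 0, 0, 0, 0, 0, 56],
  [0, 0, 0, 0, 0, 0, 65],
  [0, 0, 0, 0, 0, 0, 72],
  [0, 0, 0, 0, 0, 0, 72],
])

```text
clock: 22.0
position: [0.5816, -0.0046, 0.114]
tool_rot: [-0.053, 1.571, -3.131]
force: [-0.1, 0.2, -0.6]
grip_width: 0.0721
```

play_rows([
  [0, 0, 15, 0, 0, 0, 75],
  [0, 0, 30, 0, 0, 0, 75],
  [0, 0, 45, 0, 0, 0, 75],
  [0, 0, 45, 0, 0, 0, 75],
  [-30, 0, 20, 0, 0, 0, 75],
  [-50, 0, 0, 0, 0, 0, 75],
  [-40, 0, 0, 0, 0, 0, 75],
  [0, 0, 0, 0, 0, 0, 75],
])

```text
clock: 23.0
position: [0.4598, -0.0048, 0.2706]
tool_rot: [2.805, 1.569, -0.273]
force: [0.4, 0.2, 0.6]
grip_width: 0.0751
```

```bash
python3 st.py w11.png
python3 - <<'E'
from h import *
c=cam('wrist'); ex=np.array([.9978,.0667]); ey=np.array([-.0667,.9978])
im=cv2.imread('pics/w11.png'); print('cam',-c[1].T@c[2],'pred cap px',proj('w',[.578,-.005,.178],c), 'grip px',proj('w',[.4847,-.0111,.15],c))
h=cv2.cvtColor(im,cv2.COLOR_BGR2HSV)
def cc(lo,hi,lab,z):
    k,l,st,ce=cv2.connectedComponentsWithStats(cv2.inRange(h,np.array(lo),np.array(hi)))
    for i in np.argsort(-st[1:,4])[:4]+1:
        p=ray('w',ce[i],z,c); print(lab,st[i],ce[i].round(1),p.round(4),'s',(p[:2]@ex).round(4),(p[:2]@ey).round(4))
cc((0,0,150),(180,50,255),'white',.178); cc((8,110,40),(30,255,255),'gold',.11)
S=grab('scene','scene3.png'); h=cv2.cvtColor(S,cv2.COLOR_RGB2HSV); cs=cam('scene')
k,l,st,ce=cv2.connectedComponentsWithStats(cv2.inRange(h,np.array((8,100,40)),np.array((30,255,255))))
for i in np.argsort(-st[1:,4])[:6]+1: print('scene gold',st[i],ce[i].round(1))
print('pred base/top',proj('s',[.576,-.005,.08],cs),proj('s',[.576,-.005,.178],cs))
S0=cv2.imread('pics/scene0.png')[:,:,::-1]; d=np.abs(S.astype(int)-S0).max(2)
for n,(x,y) in {'A':(332,330),'B':(379,380)}.items(): print(n,'changed px',(d[y-30:y+30,x-22:x+22]>40).sum())
E
```

```text
23.0 [ 0.4598 -0.0048  0.2706] [ 0.03  0.21 -0.17  1.96  0.04  0.97 -1.67] -86.38 [0.4 0.2 0.6] [-0.   -0.08  0.02] 0.07506313687656054
cam [ 0.5287002  -0.00064019  0.41245784] pred cap px [330.62265607  48.56741535] grip px [328.3755898  200.21528308]
white [    0     0   563   413 91907] [218.9 221.2] [0.4711 0.0603 0.178 ] s 0.4741 0.0287
white [  545   142    95   193 11121] [592.  214.9] [ 0.4906 -0.1815  0.178 ] s 0.4774 -0.2138
white [ 291    5   77   93 5192] [328.7  49.7] [ 0.5773 -0.004   0.178 ] s 0.5758 -0.0425
white [  77  423   71   57 2515] [117.3 456.1] [0.2763 0.1412 0.178 ] s 0.2851 0.1225
gold [   6  296  101   81 2660] [ 48.1 337.1] [0.3351 0.2352 0.11  ] s 0.3501 0.2123
gold [ 443  268   86   75 2203] [493.9 299.2] [ 0.3984 -0.1663  0.11  ] s 0.3864 -0.1925
gold [314 176  29  34 752] [328.1 193. ] [ 0.484 -0.012  0.11 ] s 0.4821 -0.0443
gold [291  64  69  42 376] [322.6  95.6] [ 0.5589 -0.0025  0.11  ] s 0.5575 -0.0398
scene gold [546 305  94 136 998] [583.3 355.8]
scene gold [298   0  42  37 763] [317.2  13.6]
scene gold [265 159  37  47 654] [280.9 178. ]
scene gold [180  31  46  28 633] [204.8  46.5]
scene gold [220 214  30  27 428] [236.8 228.1]
scene gold [430 244  21  16 265] [440.2 251.4]
pred base/top [235.99774645 233.97752676] [229.07921945 194.67061578]
A changed px 0
B changed px 0
```

Run:
```python
from h import *
T=grab('top','top9.png')[:,:,::-1]; A=cv2.imread('pics/t_w7.png')
d=np.abs(T.astype(int)-A).max(2)
print('scale/pointer',(d[130:175,355:400]>60).sum())
for n,im,z in(('before',A,0),('now',T,0)):
    h=cv2.cvtColor(np.ascontiguousarray(im),cv2.COLOR_BGR2HSV)[130:175,355:400]
    m=cv2.inRange(h,np.array((0,120,80)),np.array((8,255,255))); print(n,np.argwhere(m).mean(0))
for n in('scene2','scene3'):
    h=cv2.cvtColor(cv2.imread(f'pics/{n}.png'),cv2.COLOR_BGR2HSV)[155:215,255:310]
    m=cv2.inRange(h,np.array((5,150,100)),np.array((14,255,255))); k,l,st,ce=cv2.connectedComponentsWithStats(m); i=1+st[1:,4].argmax(); print(n,'grip',st[i],ce[i].round(1))
print(workorder.job_done())
```

```text
scale/pointer 0
before [23.56521739 27.47826087]
now [23.56521739 27.47826087]
scene2 grip [ 13  31   9  19 129] [17.8 39.1]
scene3 grip [13 31  8  8 49] [16.7 34.8]
the job is handed in; nothing more can be done
None
```

The infeed is set for the small gold-label bottle, which now stands on the belt between the rails. I handed the job in at about 23 s; no verdict is reported.

- **Near guide:** I pushed the carriage by its orange grip until it met the hard stop at x ≈ 0.4866 m. I then eased it back about 2 mm to the plunger seat and let go. I inferred the seating from the push forces and positions; I could not see the plunger directly. After release, the wrist view had the grip within 1–2 mm of the seated position. In the last scene picture the arm partly hid the grip, so that check was not usable.
- **Far guide:** I turned the knob about 115° clockwise. Seen from nearly straight above, the pointer tip and green mark agreed to 0.1 mm (0.6934 and 0.6933 m). An oblique view taken later read the tip about 1 mm off, which fits parallax because the pointer stands about 3 mm above the plate. It did not move while the bottle was being placed.
- **Bottle:** It was set down gently at the expected height and released with no side load. The cap was then measured about 1–3 mm from the centre line (my estimates of that line ran from 0.572 to 0.575 m) and midway along the rails, so the bottle may be touching one rail. The picture positions fit an upright bottle.
- **Big bottles:** There was no change in the scene picture where they stand.
- **Robot:** It ended clear of everything. The highest force was about 40 N at the wrist, when the bottle was pressed on the belt.

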